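# Clear the tub sealer's catch tray and hold its gate open at the marker

### The job

Take the two sealed tubs out of the sealer's shallow steel catch tray and stand both upright on the bottom of the deep grey tote, side by side. Then grip the bar of the sealer's spring-loaded gate slide, pull it out until the slide's pointer is level with the marker clip on the deck, and keep it there for the next batch: finish while still holding the bar, since the gate shuts if let go. Leave the two peppers, the spice jar and the bottle on the counter where they are.

Things in the scene. Friction and masses are not known exactly. Their poses are not given: they have to be found in the camera images.
- machine: the tub sealer, fixed: low white housing 180 (x) x 360 (y) x 105 high, with a flat aluminium deck 200 (x) x 140 (y) x 30 high joined to its front (-x). Origin under the housing's centre at counter height; housing front at x = -90, deck from x = -290 to -90. The gate slide is pulled out along its -x axis, level; it stands turned by up to 9 degrees
- gate (a joint): how far the gate slide is pulled out, in m: 0 shut against the housing, 0.100 at the end stop. A spring pulls it shut at all times with 3 N at 0, rising by 0.6 N per 10 mm (60 N/m)
- grip (a point): the slide's pull bar: a level round dark steel bar, diameter 14, along the machine's y, on posts at y = -40 and +40 (66 clear between). This point is mid-bar, 105 above the counter, 68 above the slide plate; when shut, 70 in front of the housing. Axes parallel to the machine's. Moves with the slide. Best pinched from above, fingers closing along the machine's x
- pointer (a point): tip of the slide's pointer, a small upright dark fin (3 thick in x, 24 high) on the left (+y) edge of the slide plate exactly beside the bar, same x as the bar; moves with the slide
- marker: the marker clip, fixed on the deck's left edge beside the slide: black clip 16 x 12 x 12 with an upright blade 3 thick, 26 high. Origin under the blade's inner end, axes parallel to the machine's. It stands 45 to 75 in front (-x) of the shut slide's pointer; the slide is right when pointer and blade have the same x in the machine's axes. The slide passes it freely
- tray: the catch tray, fixed: shallow open steel tray 190 (x) x 200 (y) x 16 high, wall and floor 3. Origin under its centre, at counter height. It stands left or right of the deck
- tote: the tote, fixed: deep open grey plastic box 170 (x) x 200 (y) x 62 high, wall and floor 5. Origin under its centre, at counter height. It stands on the other side of the deck from the tray
- tub_a: a sealed round white tub, body 56 in diameter, lid 58, 46 high in all, 80 to 170 g. Origin at the centre of its underside, z up. Stands on the tray's floor
- tub_b: the other sealed tub, the same in all
- pepper_l: orange pepper about 46 wide, 50 high, on the counter left of the middle near the robot; leave alone
- pepper_r: orange pepper about 50 wide, 55 high, right of the middle; leave alone
- spice_jar: glass spice jar, 52 in diameter, 85 high, far left; leave alone
- sauce_bottle: bottle, 54 in diameter, 150 high, far right; leave alone
Not all that is in view belongs to the job. Leave any pink look-alike of the tub_b alone.

How it is judged:
On the way, in this order (a step that is already met when the one before it is completed fails the run):
1. both tubs stand upright on the tote's floor, let go (x of tub_a in the frame of tote between -0.056 and 0.056 m and y of tub_a in the frame of tote between -0.071 and 0.071 m and z of tub_a in the frame of tote between 0 and 0.012 m and angle between each of tub_a, tub_b's own z axis and vertical below 0.15 rad and linear speed of each of tub_a, tub_b below 0.03 m/s and contact force between each of the arm, the fingers and tub_a below 0.2 N and x of tub_b in the frame of tote between -0.056 and 0.056 m and y of tub_b in the frame of tote between -0.071 and 0.071 m and z of tub_b in the frame of tote between 0 and 0.012 m and contact force between each of the arm, the fingers and tub_b below 0.2 N), for 0.2 s.
2. the gate slide is held by its bar at the marker (x of pointer in the frame of marker between -0.006 and 0.006 m and velocity of joint gate between -0.01 and 0.01 m/s and contact force between the fingers and gate above 1.5 N), for 0.5 s.
At the end, for the whole second after the job is handed in: Both tubs stand upright (within 0.15 rad) and at rest on the tote's floor, untouched by the robot; the gate slide's pointer is within 6 mm of the marker's blade along the machine's x, the slide is still, and the fingers hold the bar against the spring (more than 1.5 N), right to the end (all of step 1 and all of step 2); the arm keeps its last pose, push and grip.
It fails at once if a bystander on the counter is moved by more than 30 mm (distance of any of pepper_l, pepper_r, spice_jar, sauce_bottle from where it was at the start of the episode above 0.03 m).
It also fails if it takes over 64 s, if anything falls off the work surface, if the arm or the gripper's body presses on something with over 40 N, if the wrist force passes 120 N, or if a joint passes its speed limit or range.

### The arm

A 7-joint arm with a two-finger parallel gripper is mounted at the origin on the work surface. World frame = base frame: x ahead of the robot, y to its left, z up, the work surface at z = 0. Lengths are in m, angles in rad, forces in N, time in s.
With the tool pointing down it reaches from about 0.425 to 0.875 m from the base axis. Payload 4.7 kg.
Tool frame: the origin (TCP) lies midway between the tips of the shut fingers; the grasp point (between the pads) lies 19 mm behind it; z points along the fingers, y is the direction in which the jaws open and shut (so a half turn about z gives the same grasp; the last joint's range is limited). The gripper opens to 87 mm and grips with 3 to 60 N. Pads are 19 mm wide; open, the fingers measure 117 mm over their backs; the gripper's body (75 mm by 190 mm) begins 51 mm behind the grasp point.
Start: joints at [1.364, 0.321, -0.07, 1.45, 0.023, 1.371, -0.057], TCP at [0.142, -0.634, 0.223] pointing down, gripper open.
Joint ranges: [-2.86, 2.86], [-0.3, 2.09], [-1.38, 1.24], [0.06, 2.45], [-1.56, 4.7], [0.09, 2.05], [-2.69, 2.69]. Speed limits (rad/s): [2.57, 2.57, 3.14, 3.14, 3.14, 3.14, 3.14].

### API

Orientations are given as a rotation vector (axis times angle).
In Python, from bench import get_state, eyes, job gives the robot as it stands. The module is installed in compiled form; this text tells all that it offers.
- The arm moves only by the shell command python3 -m jog 'ROWS' [FORCE]. ROWS is JSON, a list that holds one entry, the list of rows, each a list of 5 numbers: the opening, from 0 (shut) to 1 (fully open), then the shift along the tool's x, y, z in units of 40 mm (1.0 is 40 mm), then the turn about the tool's z in units of 5 degrees (1.0 is 5 degrees). In form: [[[jaw, dx, dy, dz, turn], ...]]. A call has 1 to 10 rows; each row shifts and turns the commanded pose from where the row before left it, along the tool's axes as they then stand; what a row does not reach is not made up. A row lasts 1/8 s, in which the tool goes at most 62.5 mm and 10.7 degrees, less where a joint would pass 70% of its speed; a pose out of reach is approached as far as the arm can. A call is refused whole if a number of a shift passes 1 or a number of a turn 1, either way. A call with a gripper value outside its range is refused whole. The fingers move at their own pace and stop on an object; FORCE is the grip in N (left out, the last holds). Time passes only in rows, so rows that do not move let the fingers close. It gives the time, the measured TCP pose, the force and the opening at its end, in the units of the state.
- get_state(): the state, without advancing time (a new reading comes with each control period).
- eyes.get_image(name): name is "side" or "top"; returns (picture, depth): 420x560x3 uint8, red, green, blue; 420x560 float32, m along the optical axis (not along the pixel's ray), 0 where there is no reading.
- eyes.camera_params(name): a dict with "camera_matrix" (3x3 intrinsics, pixels), "k1" (the pictures are not rectified: a ray, as slopes to the right and down, at radius r is drawn at 1 + k1 r^2 times it, then the intrinsics apply), "pose" (4x4, takes a point from camera to world coordinates). Camera axes: x right, y down, z forward; pixel columns grow to the right and rows downward; lengths in m; the calibration is good to about 2 mm. A picture is of the moment at which its call begins. camera_params takes no time and is no camera call.
- job.close_job(): hands the job in, once; it reports no verdict.
The state is a dict: "time": time; "joint_positions": joint angles; "qd": joint speeds; "joint_torque": joint torques, N m; "position": TCP position; "tool_rot": TCP orientation; "ft_force": force on the tool from outside, world axes, zero at the start; "torque": the same for the moment, N m; "grip_width": opening from 0.0 (shut) to 1.0 (fully open).
Only numpy, scipy, OpenCV 4.12 (cv2) and the standard library are available. Lean on these libraries where they do the work, as an engineer would, in place of code of your own. Each camera call takes 0.05 s, during which the arm holds its last target. There are 200 camera calls.

## Working session

There is one attempt and no reset: what is moved stays moved. The work goes in short steps, Python scripts to look and compute and a shell command to move; the robot and the scene stay as the last step left them, time stands still between calls to the robot, and variables do not carry over. Pictures are saved under pics/ and viewed, about 8 in all and at most 12, crops included, and the job is handed in when it is done.

```bash
mkdir -p pics; cat > h.py <<'E'
import numpy as np, cv2
from bench import get_state, eyes, job
def snap(n,f=None):
    im,d=eyes.get_image(n); np.savez(f'last_{n}.npz',im=im,d=d)
    if f: cv2.imwrite(f'pics/{f}.png',im[:,:,::-1])
    return im,d
def cloud(n,d):
    p=eyes.camera_params(n);K=np.array(p['camera_matrix']);T=np.array(p['pose'])
    v,u=np.mgrid[:d.shape[0],:d.shape[1]].astype(float)
    k=np.array([p['k1'],0,0,0],float)
    r=cv2.undistortPoints(np.stack([u.ravel(),v.ravel()],1)[:,None],K,k)[:,0].reshape(*d.shape,2)
    P=np.dstack([r[...,0]*d,r[...,1]*d,d])
    return P@T[:3,:3].T+T[:3,3]
E
python3 - <<'E'
from h import *
for n in('top','side'):
    im,d=snap(n,n+'0'); p=eyes.camera_params(n); print(n,np.round(p['pose'],3).tolist(),p['k1'],np.round(p['camera_matrix'],1).tolist(),(d==0).mean())
s=get_state();print(s)
E
```

```text
top [[-0.028, -0.98, 0.197, 0.346], [-0.999, 0.03, 0.011, 0.055], [-0.016, -0.196, -0.98, 1.234], [0.0, 0.0, 0.0, 1.0]] -0.11771575906211283 [[412.4, 0.0, 283.8], [0.0, 412.4, 212.9], [0.0, 0.0, 1.0]] 0.004098639455782313
side [[-0.752, -0.421, 0.507, -0.031], [-0.659, 0.466, -0.59, 0.75], [0.012, -0.778, -0.628, 0.834], [0.0, 0.0, 0.0, 1.0]] 0.04184658229118488 [[480.4, 0.0, 284.0], [0.0, 480.4, 218.3], [0.0, 0.0, 1.0]] 0.004277210884353741
{'time': 0.1, 'joint_positions': array([ 1.36411352,  0.32173676, -0.07005848,  1.45153091,  0.02258092,
        1.37078219, -0.05690778]), 'qd': array([ 0.00022159, -0.00307464, -0.0014886 , -0.00352505,  0.00055671,
       -0.00088078,  0.00049524]), 'joint_torque': array([-1.88390995e-04, -4.92569160e+01, -4.05783020e-01, -3.13399172e+01,
       -6.42319769e-02,  3.94957792e-02,  7.18140700e-05]), 'position': array([ 0.14218481, -0.63376723,  0.22158962]), 'tool_rot': array([-3.12083152e+00, -3.45904875e-01,  4.15060943e-04]), 'ft_force': array([ 0.36112252, -0.09083363,  0.01922028]), 'torque': array([ 0.01361848,  0.0373519 , -0.0078732 ]), 'grip_width': 1.0005116672431538}
```

View pics/top0.png

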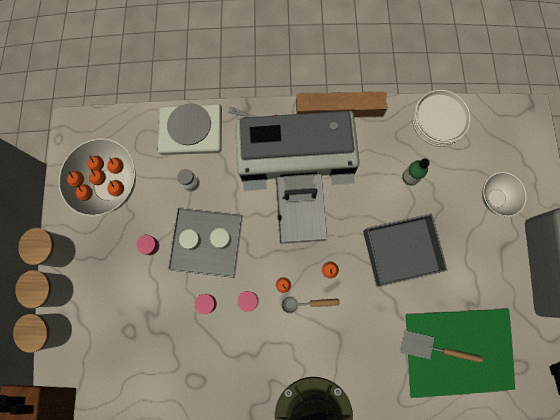

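View pics/side0.png

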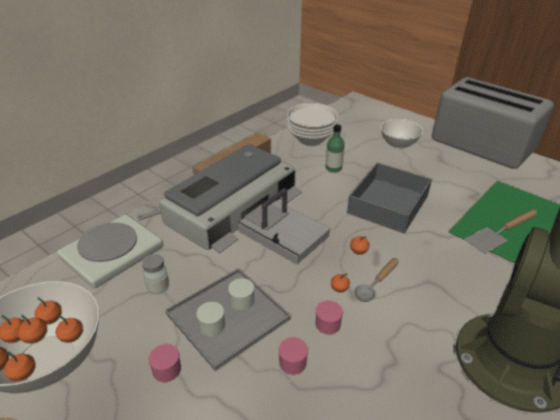

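The top view shows the white tubs at (190,239) and (220,238) in the tray on the left. The tote is at (405,250), the bar at about (300,193), and the marker at about (280,217). There are three pink look-alikes. Next I'll measure these.

```bash
python3 - <<'E'
from h import *
z=np.load('last_top.npz');im,d=z['im'],z['d'];W=cloud('top',d)
def box(u0,u1,v0,v1,lo,hi):
    m=np.zeros(d.shape,bool);m[v0:v1,u0:u1]=1
    m&=(W[...,2]>lo)&(W[...,2]<hi)&(d>0);return m
for nm,b in dict(a=(175,204,225,253),b=(206,235,225,253)).items():
    m=box(*b,.04,.06);P=W[m];(c,r)=cv2.minEnclosingCircle(P[:,:2].astype(np.float32));print(nm,m.sum(),P.mean(0).round(4),np.round(c,4),r, P[:,2].max())
for nm,b,lo,hi in(('tote',(355,455,205,295),.05,.075),('tray',(160,250,200,285),.010,.022),('housing',(225,365,100,190),.085,.13),('deck',(265,335,175,250),.022,.045),('toteall',(355,455,205,295),.003,.012)):
    m=box(*b,lo,hi);P=W[m]
    (c,s,a)=cv2.minAreaRect((P[:,:2]*1000).astype(np.float32));print(nm,m.sum(),np.round(c,1),np.round(s,1),round(a,2),np.median(P[:,2]))
m=box(280,325,170,215,.09,.12);P=W[m];print('bar',m.sum(),P.mean(0),P.min(0),P.max(0));
(c,s,a)=cv2.minAreaRect((P[:,:2]*1000).astype(np.float32));print(c,s,a)
# crop upscaled
A=cv2.resize(im[165:250,235:345],None,fx=7,fy=7,interpolation=cv2.INTER_CUBIC)
cv2.imwrite('pics/c1.png',A[:,:,::-1])
z=np.load('last_side.npz')['im'];B=cv2.resize(z[180:265,225:335],None,fx=7,fy=7,interpolation=cv2.INTER_CUBIC);cv2.imwrite('pics/c2.png',B[:,:,::-1])
E
```

```text
a 315 [0.5161 0.3477 0.0506] [0.5169 0.3483] 0.029502516612410545 0.05699863987843323
b 290 [0.5171 0.2571 0.0506] [0.517  0.2577] 0.028305750340223312 0.0564151385090228
tote 594 [ 465.4 -281.3] [172.2 203.2] 10.61 0.06176550544457393
tray 412 [511.  307.8] [200.9 192.1] 82.18 0.016582664729204888
housing 5986 [757.   23.3] [246.7 354.8] 2.63 0.1057269462359528
deck 2885 [602.1  17.1] [210.8 201.9] 89.79 0.032607896844010886
toteall 4060 [ 472.3 -297.4] [313.8 271.7] 87.61 0.005736082121932218
bar 169 [0.63270902 0.018947   0.11130949] [ 0.62560804 -0.02591899  0.09056007] [0.6410273  0.06479372 0.11776437]
(633.6974487304688, 19.43035125732422) (14.084753036499023, 90.93157196044922) 2.061406135559082
```

View pics/c1.png

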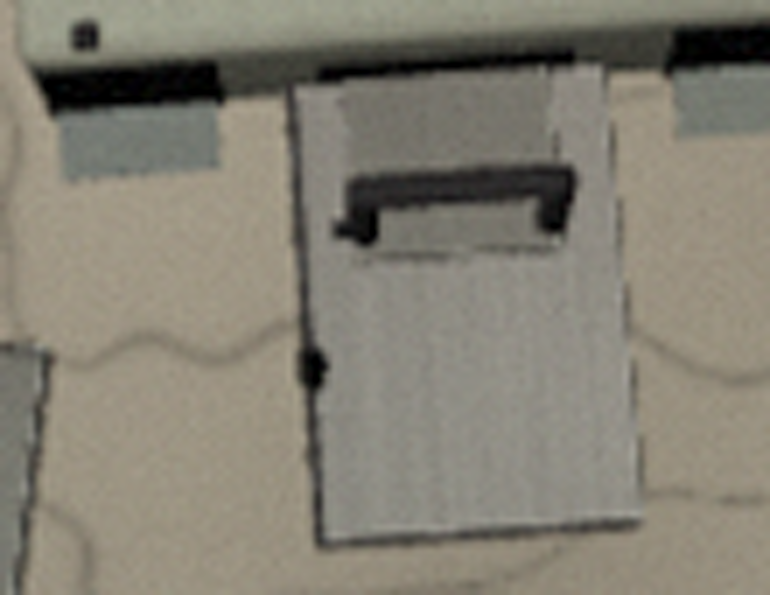

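Measurements match the given sizes: tub lids z≈0.05, tote 172×203 at +10.6° yaw, bar at (0.634, 0.019). The picture shows the shut pointer at crop (348,228) and the marker at crop (314,367). I'll write a planner for the row arithmetic and measure the marker.

```bash
cat >> h.py <<'E'
from scipy.spatial.transform import Rotation as Rn
def plan(x,y,z,yaw,n):
    "constant row (dx,dy,dz,turn) taking the tool to x,y,z with tool-y yaw (deg) in n rows"
    s=get_state();R=Rn.from_rotvec(s['tool_rot']).as_matrix();p=np.array(s['position'])
    y0=np.degrees(np.arctan2(R[1,1],R[0,1]));dyaw=(yaw-y0+180)%360-180
    g=R.T@(np.array([x,y,z])-p);t=-dyaw/n   # + tool turn = - world yaw
    S=sum(Rn.from_euler('z',t*k,degrees=True).as_matrix()[:2,:2] for k in range(n))
    d=np.linalg.solve(S,g[:2])
    print('pos',p.round(4),'yaw',y0.round(2),'w',round(s['grip_width'],3),'F',np.round(s['ft_force'],1),'t',s['time'],'n',n,'row',np.round([*(d/.04),g[2]/n/.04,t/5],3))
E
python3 - <<'E'
from h import *
plan(.5165,.348,.15,0,30)
z=np.load('last_top.npz');im,d=z['im'],z['d'];W=cloud('top',d)
g=im.astype(int).sum(2)
for nm,(u0,u1,v0,v1) in dict(mark=(276,285,211,223),ptr=(281,287,195,200)).items():
    for v in range(v0,v1):
        print(nm,v,[(u,g[v,u],*(W[v,u]*1000).round().astype(int)) for u in range(u0,u1) if g[v,u]<180])
for n in('top','side'): p=eyes.camera_params(n)
h=W[...,2];m=np.zeros(d.shape,bool);m[150:200,240:360]=1
E
```

```text
pos [ 0.1422 -0.6338  0.2216] yaw -77.35 w 1.001 F [ 0.4 -0.1  0. ] t 0.1 n 30 row [ 0.894 -0.309  0.061 -0.516]
mark 211 [(278, np.int64(161), np.int64(593), np.int64(85), np.int64(33))]
mark 212 [(278, np.int64(176), np.int64(589), np.int64(85), np.int64(38))]
mark 213 []
mark 214 [(278, np.int64(172), np.int64(583), np.int64(85), np.int64(41)), (279, np.int64(150), np.int64(581), np.int64(82), np.int64(49))]
mark 215 [(278, np.int64(96), np.int64(579), np.int64(85), np.int64(46)), (279, np.int64(70), np.int64(577), np.int64(81), np.int64(56)), (280, np.int64(97), np.int64(576), np.int64(78), np.int64(60))]
mark 216 [(278, np.int64(78), np.int64(573), np.int64(84), np.int64(61)), (279, np.int64(8), np.int64(573), np.int64(81), np.int64(61)), (280, np.int64(6), np.int64(573), np.int64(79), np.int64(58))]
mark 217 [(278, np.int64(91), np.int64(573), np.int64(85), np.int64(46)), (279, np.int64(28), np.int64(573), np.int64(82), np.int64(42)), (280, np.int64(6), np.int64(573), np.int64(79), np.int64(46)), (281, np.int64(105), np.int64(572), np.int64(76), np.int64(47))]
mark 218 [(278, n
[... 920 characters left out ...]
), np.int64(62), np.int64(83)), (286, np.int64(48), np.int64(627), np.int64(59), np.int64(81))]
ptr 197 [(283, np.int64(114), np.int64(630), np.int64(68), np.int64(55)), (284, np.int64(82), np.int64(631), np.int64(65), np.int64(54)), (285, np.int64(74), np.int64(627), np.int64(62), np.int64(70)), (286, np.int64(69), np.int64(626), np.int64(59), np.int64(72))]
ptr 198 [(283, np.int64(111), np.int64(631), np.int64(69), np.int64(41)), (284, np.int64(73), np.int64(631), np.int64(66), np.int64(40)), (285, np.int64(65), np.int64(627), np.int64(63), np.int64(57)), (286, np.int64(37), np.int64(626), np.int64(60), np.int64(61))]
ptr 199 [(286, np.int64(76), np.int64(626), np.int64(60), np.int64(49))]
```

View pics/c2.png

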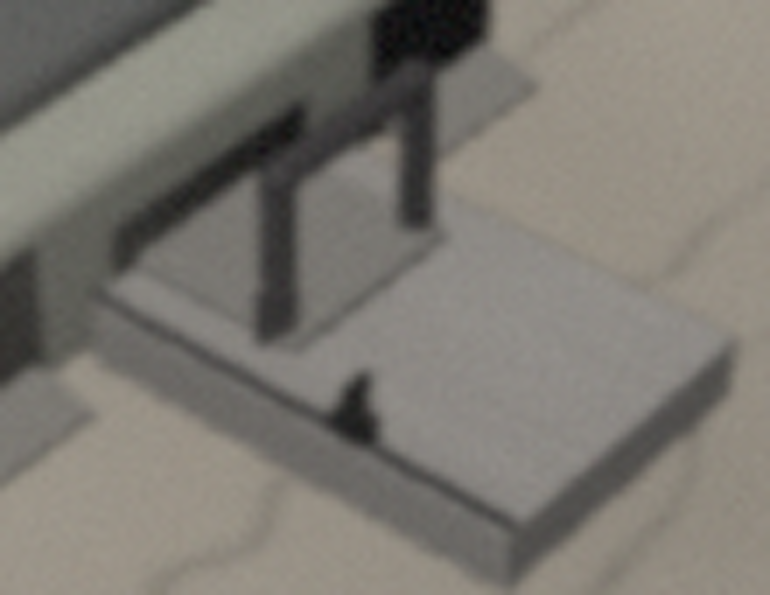

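Side crop: the blade top is at (362,378) and the clip sits on the deck's left edge. From depth, the blade is at x≈0.5745 and the shut pointer at x≈0.632, so the pull is about 57 mm, within 45–75. Moving to tub_a.

```bash

python3 -m jog '[[[1,0.894,-0.309,0.03,-0.516],[1,0.894,-0.309,0.03,-0.516],[1,0.894,-0.309,0.03,-0.516],[1,0.894,-0.309,0.03,-0.516],[1,0.894,-0.309,0.03,-0.516],[1,0.894,-0.309,0.03,-0.516],[1,0.894,-0.309,0.03,-0.516],[1,0.894,-0.309,0.03,-0.516],[1,0.894,-0.309,0.03,-0.516],[1,0.894,-0.309,0.03,-0.516]]]' 25
python3 -m jog '[[[1,0.894,-0.309,0.03,-0.516],[1,0.894,-0.309,0.03,-0.516],[1,0.894,-0.309,0.03,-0.516],[1,0.894,-0.309,0.03,-0.516],[1,0.894,-0.309,0.03,-0.516],[1,0.894,-0.309,0.03,-0.516],[1,0.894,-0.309,0.03,-0.516],[1,0.894,-0.309,0.03,-0.516],[1,0.894,-0.309,0.03,-0.516],[1,0.894,-0.309,0.03,-0.516]]]'
python3 -c "
from h import *
plan(.5165,.348,.12,0,10)"
```

```text
time: 1.35
position: [0.4166, -0.3747, 0.2105]
tool_rot: [2.965, 1.039, -0.0]
ft_force: [-0.3, -0.9, 0.2]
grip_width: 0.999
time: 2.6
position: [0.549, -0.0238, 0.1985]
tool_rot: [2.658, 1.674, -0.0]
ft_force: [0.2, -0.2, -0.2]
grip_width: 1.003
pos [ 0.549  -0.0238  0.1985] yaw -25.59 w 1.003 F [ 0.2 -0.2 -0.2] t 2.6 n 10 row [ 0.889 -0.307  0.196 -0.512]
```

```bash

python3 -m jog '[[[1,0.889,-0.307,0.1,-0.512],[1,0.889,-0.307,0.1,-0.512],[1,0.889,-0.307,0.2,-0.512],[1,0.889,-0.307,0.2,-0.512],[1,0.889,-0.307,0.2,-0.512],[1,0.889,-0.307,0.2,-0.512],[1,0.889,-0.307,0.2,-0.512],[1,0.889,-0.307,0.2,-0.512],[1,0.889,-0.307,0.2,-0.512],[1,0.889,-0.307,0.2,-0.512]]]'
python3 -m jog '[[[1,0,0,0,0],[1,0,0,0,0]]]'
python3 -c "
from h import *
plan(.5165,.348,.011,0,4)"
```

```text
time: 3.85
position: [0.5166, 0.3476, 0.1263]
tool_rot: [-2.222, -2.221, -0.0]
ft_force: [0.9, 1.4, -0.1]
grip_width: 1.0
time: 4.1
position: [0.5174, 0.3456, 0.1264]
tool_rot: [2.223, 2.219, -0.001]
ft_force: [0.4, 0.5, -0.0]
grip_width: 0.999
pos [0.5174 0.3456 0.1264] yaw -0.12 w 0.999 F [ 0.4  0.5 -0. ] t 4.1 n 4 row [ 0.015 -0.006  0.721 -0.006]
```

```bash

python3 -m jog '[[[1,0.015,-0.006,0.72,0],[1,0.015,-0.006,0.72,0],[1,0.015,-0.006,0.72,0],[1,0.015,-0.006,0.72,0],[1,0,0,0,0],[0.4,0,0,0,0],[0.4,0,0,0,0],[0.4,0,0,0,0],[0.4,0,0,0,0]]]' 25
python3 -c "
from h import *
plan(.5165,.348,.16,0,4)"
```

```text
time: 5.22
position: [0.5166, 0.3483, 0.012]
tool_rot: [2.224, 2.219, 0.0]
ft_force: [-0.2, -0.8, 4.0]
grip_width: 0.642
pos [0.5166 0.3483 0.012 ] yaw -0.14 w 0.642 F [-0.2 -0.8  4. ] t 5.225 n 4 row [-0.002 -0.    -0.925 -0.007]
```

```bash

python3 -m jog '[[[0.4,0,0,-0.95,0],[0.4,0,0,-0.95,0],[0.4,0,0,-0.95,0],[0.4,0,0,-0.95,0]]]'
python3 -c "
from h import *
plan(.457,-.237,.165,10.6,16)"
```

```text
time: 5.72
position: [0.5164, 0.3478, 0.1644]
tool_rot: [2.224, 2.219, -0.0]
ft_force: [-0.3, 0.0, -1.0]
grip_width: 0.642
pos [0.5164 0.3478 0.1644] yaw -0.14 w 0.642 F [-0.3  0.  -1. ] t 5.725 n 16 row [-0.904 -0.171 -0.001 -0.134]
```

```bash

python3 -m jog '[[[0.4,-0.904,-0.171,0,-0.134],[0.4,-0.904,-0.171,0,-0.134],[0.4,-0.904,-0.171,0,-0.134],[0.4,-0.904,-0.171,0,-0.134],[0.4,-0.904,-0.171,0,-0.134],[0.4,-0.904,-0.171,0,-0.134],[0.4,-0.904,-0.171,0,-0.134],[0.4,-0.904,-0.171,0,-0.134]]]'
python3 -m jog '[[[0.4,-0.904,-0.171,0,-0.134],[0.4,-0.904,-0.171,0,-0.134],[0.4,-0.904,-0.171,0,-0.134],[0.4,-0.904,-0.171,0,-0.134],[0.4,-0.904,-0.171,0,-0.134],[0.4,-0.904,-0.171,0,-0.134],[0.4,-0.904,-0.171,0,-0.134],[0.4,-0.904,-0.171,0,-0.134],[0.4,0,0,0,0],[0.4,0,0,0,0]]]'
python3 -c "
from h import *
plan(.457,-.237,.016,10.6,5)"
```

```text
time: 6.72
position: [0.4726, 0.0558, 0.1634]
tool_rot: [2.117, 2.32, -0.0]
ft_force: [-0.2, -0.1, -1.4]
grip_width: 0.64
time: 7.98
position: [0.4569, -0.236, 0.1631]
tool_rot: [-2.006, -2.417, -0.001]
ft_force: [-0.1, 0.0, -0.5]
grip_width: 0.648
pos [ 0.4569 -0.236   0.1631] yaw 10.6 w 0.648 F [-0.1  0.  -0.5] t 7.975 n 5 row [-0.006 -0.     0.736  0.   ]
```

```bash

python3 -m jog '[[[0.4,-0.006,0,0.9,0],[0.4,-0.006,0,0.9,0],[0.4,-0.006,0,0.9,0],[0.4,-0.006,0,0.7,0],[0.4,-0.006,0,0.3,0],[0.4,0,0,0,0],[0.9,0,0,0,0],[0.9,0,0,0,0],[0.9,0,0,0,0]]]'
python3 -m jog '[[[0.9,0,0,-0.6,0],[0.9,0,0,-0.9,0],[1,0,0,-0.9,0],[1,0,0,-0.9,0]]]'
python3 -c "
from h import *
plan(.517,.2575,.13,0,13)"
```

```text
time: 9.1
position: [0.4575, -0.2384, 0.0161]
tool_rot: [2.007, 2.415, -0.0]
ft_force: [-0.6, -0.6, -0.3]
grip_width: 0.869
time: 9.6
position: [0.457, -0.2382, 0.1489]
tool_rot: [2.007, 2.416, -0.0]
ft_force: [0.7, 0.3, -0.2]
grip_width: 0.987
pos [ 0.457  -0.2382  0.1489] yaw 10.57 w 0.987 F [ 0.7  0.3 -0.2] t 9.6 n 13 row [0.938 0.21  0.036 0.163]
```

```bash

python3 -m jog '[[[1,0.938,0.21,0,0.163],[1,0.938,0.21,0,0.163],[1,0.938,0.21,0,0.163],[1,0.938,0.21,0,0.163],[1,0.938,0.21,0,0.163],[1,0.938,0.21,0,0.163],[1,0.938,0.21,0,0.163]]]'
python3 -m jog '[[[1,0.938,0.21,0,0.163],[1,0.938,0.21,0,0.163],[1,0.938,0.21,0,0.163],[1,0.938,0.21,0,0.163],[1,0.938,0.21,0,0.163],[1,0.938,0.21,0,0.163],[1,0,0,0,0],[1,0,0,0,0]]]'
python3 -c "
from h import *
plan(.517,.2575,.012,0,4)"
```

```text
time: 10.48
position: [0.4782, 0.0312, 0.1477]
tool_rot: [2.125, 2.312, 0.0]
ft_force: [-0.3, -0.8, 0.3]
grip_width: 1.001
time: 11.48
position: [0.5173, 0.2566, 0.1471]
tool_rot: [2.222, 2.221, -0.002]
ft_force: [-0.3, -0.2, 0.3]
grip_width: 1.004
pos [0.5173 0.2566 0.1471] yaw -0.03 w 1.004 F [-0.3 -0.2  0.3] t 11.475 n 4 row [ 0.007 -0.002  0.845 -0.001]
```

```bash

python3 -m jog '[[[1,0.007,0,0.845,0],[1,0.007,0,0.845,0],[1,0.007,0,0.845,0],[1,0.007,0,0.845,0],[1,0,0,0,0],[0.4,0,0,0,0],[0.4,0,0,0,0],[0.4,0,0,0,0],[0.4,0,0,0,0]]]'
python3 -m jog '[[[0.4,0,0,-0.95,0],[0.4,0,0,-0.95,0],[0.4,0,0,-0.95,0],[0.4,0,0,-0.95,0]]]'
python3 -c "
from h import *
plan(.4735,-.326,.165,10.6,16)"
```

```text
time: 12.6
position: [0.5173, 0.2586, 0.0128]
tool_rot: [2.222, 2.221, -0.0]
ft_force: [-1.7, -0.8, 4.9]
grip_width: 0.644
time: 13.1
position: [0.5171, 0.2583, 0.1651]
tool_rot: [2.221, 2.221, -0.001]
ft_force: [1.1, -0.6, -1.4]
grip_width: 0.639
pos [0.5171 0.2583 0.1651] yaw -0.01 w 0.639 F [ 1.1 -0.6 -1.4] t 13.1 n 16 row [-0.905 -0.147  0.001 -0.133]
```

```bash

python3 -m jog '[[[0.4,-0.905,-0.147,0,-0.133],[0.4,-0.905,-0.147,0,-0.133],[0.4,-0.905,-0.147,0,-0.133],[0.4,-0.905,-0.147,0,-0.133],[0.4,-0.905,-0.147,0,-0.133],[0.4,-0.905,-0.147,0,-0.133],[0.4,-0.905,-0.147,0,-0.133],[0.4,-0.905,-0.147,0,-0.133]]]'
python3 -m jog '[[[0.4,-0.905,-0.147,0,-0.133],[0.4,-0.905,-0.147,0,-0.133],[0.4,-0.905,-0.147,0,-0.133],[0.4,-0.905,-0.147,0,-0.133],[0.4,-0.905,-0.147,0,-0.133],[0.4,-0.905,-0.147,0,-0.133],[0.4,-0.905,-0.147,0,-0.133],[0.4,-0.905,-0.147,0,-0.133],[0.4,0,0,0,0],[0.4,0,0,0,0]]]'
python3 -c "
from h import *
plan(.4735,-.326,.017,10.6,5)"
```

```text
time: 14.1
position: [0.4815, -0.0337, 0.1641]
tool_rot: [2.115, 2.322, -0.001]
ft_force: [-0.4, 0.5, -0.8]
grip_width: 0.641
time: 15.35
position: [0.4739, -0.3247, 0.1638]
tool_rot: [-2.005, -2.417, -0.001]
ft_force: [-0.1, 0.5, -1.6]
grip_width: 0.637
pos [ 0.4739 -0.3247  0.1638] yaw 10.65 w 0.637 F [-0.1  0.5 -1.6] t 15.35 n 5 row [-0.007 -0.003  0.734  0.002]
```

```bash

python3 -m jog '[[[0.4,-0.007,0,0.9,0],[0.4,-0.007,0,0.9,0],[0.4,-0.007,0,0.9,0],[0.4,-0.007,0,0.7,0],[0.4,-0.007,0,0.27,0],[0.4,0,0,0,0],[0.9,0,0,0,0],[0.9,0,0,0,0],[0.9,0,0,0,0]]]'
python3 -m jog '[[[0.9,0,0,-0.6,0],[0.9,0,0,-0.9,0],[0.6,0,0,-0.9,0],[0.5,0,0,-0.9,0]]]'
python3 -c "
from h import *
c=np.array([.6337,.0194]);plan(*c,.19,2.3,11)"
```

```text
time: 16.48
position: [0.4746, -0.3277, 0.0183]
tool_rot: [2.005, 2.416, -0.0]
ft_force: [-0.2, -0.4, 0.9]
grip_width: 0.865
time: 16.98
position: [0.4741, -0.3272, 0.1509]
tool_rot: [2.006, 2.417, -0.0]
ft_force: [0.1, -1.2, 0.1]
grip_width: 0.757
pos [ 0.4741 -0.3272  0.1509] yaw 10.62 w 0.757 F [ 0.1 -1.2  0.1] t 16.975 n 11 row [ 0.74   0.454 -0.089  0.151]
```

```bash

python3 -m jog '[[[0.5,0.74,0.454,-0.2,0.151],[0.5,0.74,0.454,-0.2,0.151],[0.5,0.74,0.454,-0.2,0.151],[0.5,0.74,0.454,-0.2,0.151],[0.5,0.74,0.454,-0.2,0.151],[0.5,0.74,0.454,0,0.151],[0.5,0.74,0.454,0,0.151],[0.5,0.74,0.454,0,0.151],[0.5,0.74,0.454,0,0.151],[0.5,0.74,0.454,0,0.151]]]'
python3 -m jog '[[[0.5,0.74,0.454,0,0.151],[0.5,0,0,0,0],[0.5,0,0,0,0]]]'
python3 - <<'E'
from h import *
plan(.6337,.0194,.085,2.3,4)
im,d=snap('top','top1');snap('side','side1')
W=cloud('top',d);
for lo,hi in((.045,.058),):
    m=np.zeros(d.shape,bool);m[205:295,355:455]=1
    m&=(W[...,2]>lo)&(W[...,2]<hi)&(im.min(2)>110)
    n,l,s,c=cv2.connectedComponentsWithStats(m.astype(np.uint8))
    for i in range(1,n):
        if s[i,4]>60:
            q=W[l==i];(cc,r)=cv2.minEnclosingCircle(q[:,:2].astype(np.float32));e=q.mean(0)[:2]-[.4654,-.2813];a=np.radians(10.6)
            print(s[i,4],q.mean(0).round(4),r,'tote xy',e@[np.cos(a),np.sin(a)],e@[-np.sin(a),np.cos(a)],q[:,2].std())
A=np.hstack([im[200:300,350:460],np.load('last_side.npz')['im'][155:255,335:445]])
cv2.imwrite('pics/c3.png',cv2.resize(A,None,fx=3.5,fy=3.5)[:,:,::-1])
E
```

```text
time: 18.23
position: [0.6174, -0.0101, 0.1898]
tool_rot: [2.162, 2.279, 0.0]
ft_force: [0.6, -0.7, -0.8]
grip_width: 0.501
time: 18.6
position: [0.6333, 0.0187, 0.1893]
tool_rot: [2.176, 2.265, -0.001]
ft_force: [0.2, -1.0, -0.6]
grip_width: 0.497
pos [0.6333 0.0187 0.1893] yaw 2.29 w 0.497 F [ 0.2 -1.  -0.6] t 18.6 n 4 row [ 0.005  0.003  0.652 -0.   ]
303 [ 0.4753 -0.3274  0.052 ] 0.029251117259263992 tote xy 0.0012250591808633715 -0.04717081418896899 0.0023202889336942723
291 [ 0.4582 -0.2373  0.0521] 0.028663353994488716 tote xy 0.0010552088715089687 0.044574554524936034 0.0023150362098512327
```

View pics/c3.png

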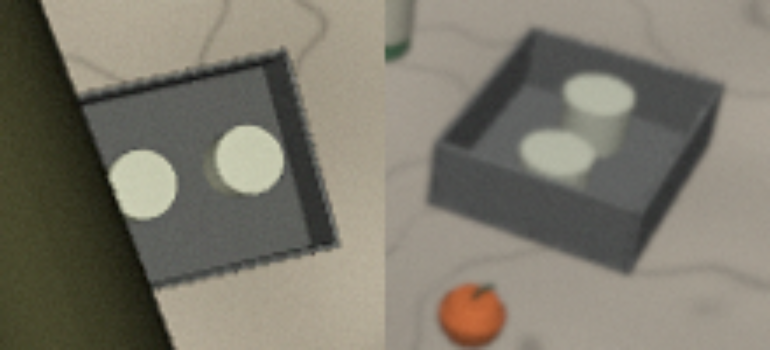

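View pics/side1.png

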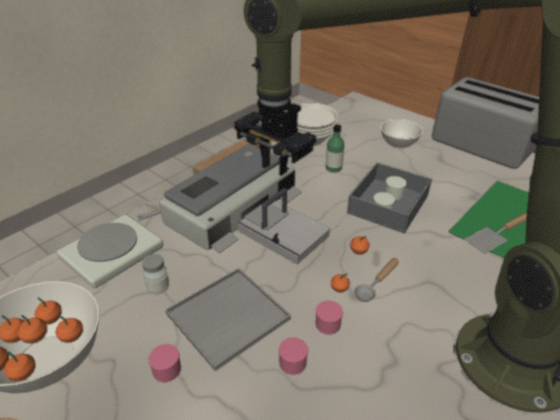

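Both tubs stand upright in the tote: crop left half at (143,184) and (249,160), lid height 0.052. The side view shows the fingers above the bar, around (270,160), and the bystanders unmoved. Next I'll grip the bar.

```bash

python3 -m jog '[[[0.5,0.005,0,0.65,0],[0.5,0.005,0,0.65,0],[0.5,0,0,0.65,0],[0.5,0,0,0.65,0],[0.5,0,0,0,0],[0,0,0,0,0],[0,0,0,0,0],[0,0,0,0,0],[0,0,0,0,0]]]' 45
python3 -c "
from h import *
s=get_state()
a=np.radians(2.3);p=s['position'];plan(p[0]-.057*np.cos(a),p[1]-.057*np.sin(a),p[2],2.3,8)"
```

```text
time: 19.82
position: [0.6321, 0.0199, 0.0859]
tool_rot: [-2.175, -2.265, 0.004]
ft_force: [-4.1, 0.3, 5.3]
grip_width: 0.144
pos [0.6321 0.0199 0.0859] yaw 2.31 w 0.144 F [-4.1  0.3  5.3] t 19.825 n 8 row [ 0.    -0.178  0.001  0.   ]
```

```bash

python3 -m jog '[[[0,0,-0.178,0,0],[0,0,-0.178,0,0],[0,0,-0.178,0,0],[0,0,-0.178,0,0],[0,0,-0.178,0,0],[0,0,-0.178,0,0],[0,0,-0.178,0,0],[0,0,-0.178,0,0],[0,0,0,0,0],[0,0,0,0,0]]]'
python3 - <<'E'
from h import *
plan(.5752,.0176,.086,2.3,1)
im,d=snap('top');sim,sd=snap('side')
for n,(I,D,b) in dict(top=(im,d,(205,228,270,300)),side=(sim,sd,(215,255,255,300))).items():
    A=I[b[0]:b[1],b[2]:b[3]];cv2.imwrite(f'pics/m_{n}.png',cv2.resize(A,None,fx=12,fy=12,interpolation=cv2.INTER_CUBIC)[:,:,::-1])
a=cv2.imread('pics/m_top.png');b=cv2.imread('pics/m_side.png');h=max(a.shape[0],b.shape[0]);pad=lambda q:cv2.copyMakeBorder(q,0,h-q.shape[0],0,10,cv2.BORDER_CONSTANT)
c=np.hstack([pad(a),pad(b)]);print(c.shape);cv2.imwrite('pics/c4.png',cv2.resize(c,(min(c.shape[1],800),h)) )
E
```

```text
time: 21.08
position: [0.5773, 0.0177, 0.0859]
tool_rot: [2.175, 2.264, 0.003]
ft_force: [5.8, 1.3, 1.1]
grip_width: 0.147
pos [0.5773 0.0177 0.0859] yaw 2.31 w 0.147 F [5.8 1.3 1.1] t 21.075 n 1 row [ 0.001 -0.054 -0.003  0.001]
(480, 920, 3)
```

View pics/c4.png

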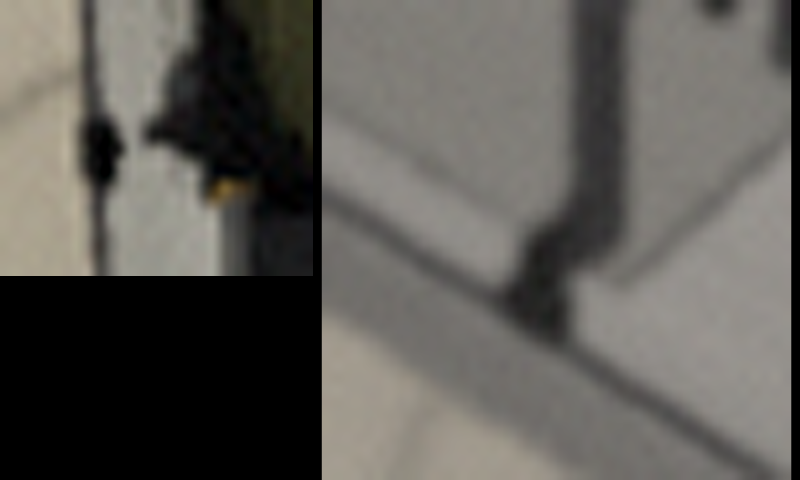

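Top crop: the pointer is at (155,130), nearly level with the marker at (100,145). I'll quantify the difference with depth.

```bash
python3 - <<'E'
from h import *
z=np.load('last_top.npz');im,d=z['im'],z['d'];W=cloud('top',d);g=im.astype(int).sum(2)
a=np.radians(2.3);mx=(W[...,0]*np.cos(a)+W[...,1]*np.sin(a))*1000
for v in range(211,222): print(v,[(u,int(g[v,u]),int(round(mx[v,u])),int(W[v,u,1]*1000),int(W[v,u,2]*1000)) for u in range(277,288) if g[v,u]<250])
E
```

```text
211 [(278, 187, 595, 84, 37), (286, 192, 578, 60, 112), (287, 144, 578, 57, 113)]
212 [(278, 206, 593, 84, 33), (286, 158, 577, 60, 104), (287, 153, 576, 57, 108)]
213 [(278, 206, 589, 84, 37), (279, 239, 590, 81, 31), (286, 148, 575, 60, 101), (287, 115, 574, 57, 106)]
214 [(278, 200, 585, 84, 45), (279, 182, 584, 81, 46), (285, 219, 580, 63, 61), (286, 101, 575, 60, 85), (287, 67, 573, 57, 93)]
215 [(278, 114, 581, 84, 47), (279, 57, 578, 81, 61), (280, 114, 579, 78, 58), (284, 175, 348, 54, 1234), (285, 97, 578, 63, 56), (286, 70, 574, 60, 76), (287, 76, 572, 58, 83)]
216 [(278, 69, 576, 84, 58), (279, 33, 577, 81, 54), (280, 12, 575, 78, 61), (281, 231, 575, 75, 59), (284, 125, 579, 67, 40), (285, 100, 578, 64, 42), (286, 60, 574, 61, 59), (287, 55, 574, 58, 61)]
217 [(278, 106, 576, 84, 45), (279, 2, 575, 81, 49), (280, 19, 576, 78, 43), (281, 106, 576, 76, 41), (287, 119, 573, 58, 50)]
218 [(278, 93, 573, 84, 43), (279, 38, 572, 81, 49), (280, 14, 573, 78, 44)]
219 [(278, 149, 570, 84, 46), (279, 21, 569, 81, 48), (280, 15, 568, 78, 50)]
220 [(279, 96, 569, 82, 34), (280, 201, 569, 79, 29)]
221 [(279, 162, 566, 82, 32)]
```

```bash

python3 -m jog '[[[0,0,-0.055,0,0],[0,0,0,0,0],[0,0,0,0,0],[0,0,0,0,0],[0,0,0,0,0],[0,0,0,0,0],[0,0,0,0,0],[0,0,0,0,0]]]'
python3 - <<'E'
from h import *
plan(.5752,.0176,.086,2.3,1)
im,d=snap('top','top2');W=cloud('top',d);g=im.astype(int).sum(2)
a=np.radians(2.3);mx=(W[...,0]*np.cos(a)+W[...,1]*np.sin(a))*1000
for v in range(213,219): print(v,[(u,int(g[v,u]),int(round(mx[v,u])),int(W[v,u,1]*1000),int(W[v,u,2]*1000)) for u in range(277,288) if g[v,u]<250])
E
```

```text
time: 22.18
position: [0.5753, 0.0176, 0.0859]
tool_rot: [2.175, 2.264, 0.003]
ft_force: [6.1, 0.6, 0.0]
grip_width: 0.143
pos [0.5753 0.0176 0.0859] yaw 2.31 w 0.143 F [6.1 0.6 0. ] t 22.175 n 1 row [ 0.    -0.003 -0.003  0.001]
213 [(278, 205, 590, 84, 34), (279, 248, 590, 81, 33), (286, 172, 573, 60, 109), (287, 151, 573, 57, 111)]
214 [(278, 197, 585, 84, 44), (279, 177, 584, 81, 48), (286, 120, 573, 60, 98), (287, 103, 571, 57, 106)]
215 [(278, 125, 582, 84, 42), (279, 65, 578, 81, 62), (280, 98, 579, 78, 58), (285, 191, 578, 63, 57), (286, 91, 573, 60, 84), (287, 68, 572, 58, 87)]
216 [(278, 85, 576, 84, 59), (279, 22, 575, 81, 63), (280, 16, 576, 78, 60), (281, 221, 576, 75, 58), (284, 135, 576, 67, 51), (285, 73, 576, 64, 50), (286, 75, 573, 61, 66), (287, 81, 572, 58, 72)]
217 [(278, 95, 576, 84, 42), (279, 19, 575, 81, 47), (280, 18, 348, 54, 1234), (281, 97, 576, 76, 39), (284, 241, 578, 67, 27), (285, 171, 577, 64, 31), (286, 91, 573, 61, 50), (287, 52, 571, 58, 58)]
218 [(278, 93, 573, 84, 45), (279, 18, 573, 81, 43), (280, 26, 572, 78, 46), (287, 164, 570, 58, 48)]
```

View pics/top2.png

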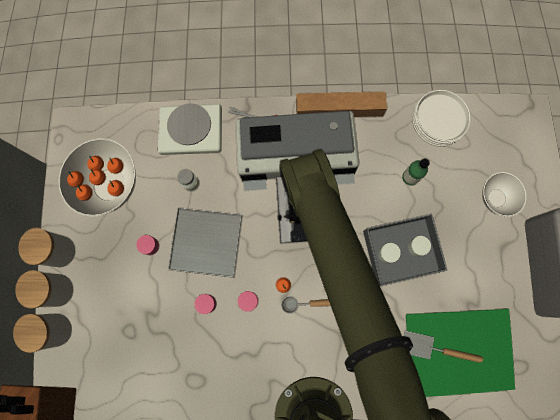

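The pointer and blade faces now both measure 576 mm along the machine's x. The picture shows both tubs in the tote at (390,252) and (421,245). The slide held still for about 0.9 s with 6 N on it, so I'm handing in.

```bash
python3 -c "
from bench import job,get_state
print(job.close_job());print(get_state()['position'])"
```

```text
the job is handed in; nothing more can be done
None
the job is handed in; nothing more can be done
```

I moved both tubs from the tray to the tote, then pulled the gate slide out about 57 mm to the marker. I handed the job in at about 22 s of the 64 s allowed, still gripping the bar. The hand-in gives no verdict.

- **Tubs:** They stand at x, y ≈ (1, 45) and (1, −47) mm in the tote's frame, inside the ±56 and ±71 mm limits. Their lids are level at z = 52 mm, where 51 is expected for a tub standing on the floor. The last top picture, taken after the gate pull, still shows both in place.
- **Gate:** The pointer and the blade both measured 576 mm along the machine's x, to about 1 mm by depth image. The slide had stopped moving, and the tool was carrying about 6 N against the spring.
- **Grip:** The jaw opening on the bar read 12.5 mm against its nominal 14 mm. The bar still followed the fingers without slipping.
- **Bystanders:** The left pepper, the jar and the bottle look unmoved in the last top picture. The arm hid the right pepper there; it was in its place in the side picture taken before I gripped the bar.

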